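Bolt the culture chest shut

ROBOT

A 7-joint arm with a two-finger parallel gripper is mounted at the origin on the work surface. World frame = base frame: x ahead of the robot, y to its left, z up, the work surface at z = 0. Lengths are in m, angles in rad, forces in N, time in s.
With the tool pointing down it reaches from about 0.425 to 0.925 m from the base axis. Payload 6.8 kg.
Tool frame: the origin (TCP) lies at the very end of the fingers, on their centre line; the grasp point (between the pads) lies 19 mm behind it; z points along the fingers, y is the line along which they close (so a half turn about z gives the same grasp; the last joint's range is limited). The gripper opens to 85 mm and grips with 20 to 120 N. Pads are 22 mm wide; open, the fingers measure 114 mm over their backs; the gripper's body (76 mm by 85 mm) begins 54 mm behind the grasp point. The pads swing forward as they close: fully open they stand 13 mm farther back than shut.
Start: joints at [1.195, 0.477, 0.022, 1.555, -0.011, 1.109, -0.083], TCP at [0.179, -0.651, 0.231] pointing down, gripper open.
Joint ranges: [-2.96, 2.96], [-0.34, 2.1], [-1.41, 1.46], [0.24, 2.44], [-1.37, 4.51], [0.17, 1.92], [-2.96, 2.96]. Speed limits (rad/s): [2.39, 2.39, 3.14, 3.14, 3.14, 3.14, 3.14].

INTERFACE

Orientations are given as a unit quaternion [w, x, y, z].
In Python, from station import bot gives the robot as it stands. The module is installed in compiled form; this text tells all that it offers.
- The arm moves only by the shell command python3 -m jog 'ROWS' [OPENING] [FORCE]. ROWS is JSON, a list of rows, each a list of 4 numbers: the shift along the tool's x, y, z in cm, then the turn about the tool's z in rad. In form: [[x, y, z, spin], ...]. A call has 1 to 20 rows; each row is the pose to reach, as a shift and turn from the pose commanded when the call began, along the tool's axes at that moment; what a row does not reach only later rows make up. A row lasts 1/12 s, in which the tool goes at most 41.7 mm and 7.16 degrees, less where a joint would pass 70% of its speed; a pose out of reach is approached as far as the arm can. A call with a gripper value outside its range is refused whole. OPENING is the closure, from -1 (fully open) to 1 (shut), set as the call begins (- or left out, the last holds). The fingers move at their own pace and stop on an object; FORCE is the grip in N (left out, the last holds). Time passes only in rows, so rows that repeat a pose let the fingers close. It gives the time, the measured TCP pose, the force, the opening and the grip force at its end, in the units of the state.
- bot.get_obs(): the state, without advancing time (a new reading comes with each control period).
- bot.read_camera(name): name is "side" or "top"; returns a dict with "pixels" (420x560x3 uint8, red, green, blue), "depth" (420x560 float32, m along the optical axis (not along the pixel's ray), 0 where there is no reading), "fovy" (degrees; the focal length in pixels is half the picture's height over the tangent of half this angle, whatever the lens; pixels are square), "cx", "cy" (the principal point, pixels), "distortion" ([k1, k2, p1, p2, k3] as OpenCV has them; the pictures are not rectified), "pose" (4x4, takes a point from camera to world coordinates). Camera axes: x right, y down, z forward; pixel columns grow to the right and rows downward; lengths in m; the calibration is good to about 2 mm. A picture is of the moment at which its call begins.
- bot.hand_in(): hands the job in; it is judged then, once.
The state is a dict: "t": time; "q": joint angles; "joint_vel": joint speeds; "joint_torque": joint torques, N m; "eef_pos": TCP position; "tool_rot": TCP orientation; "contact_force": force on the tool from outside, world axes, zero at the start; "torque": the same for the moment, N m; "gripper_width": opening from 0.0 (shut) to 1.0 (fully open); "grasp_force": force on a finger pad.
Only numpy, scipy, OpenCV 4.12 (cv2) and the standard library are available. Lean on these libraries where they do the work, as an engineer would, in place of code of your own. Each camera call takes 0.05 s, during which the arm holds its last target. There are 200 camera calls.

TASK

Lock the white culture chest: lift the bolt's red-knobbed handle out of its open notch, slide the bolt across against its spring until it meets the brass stop, and turn the handle fully down into the brass catch's notch so that it stays there by itself. Feel for the stop and do not force the handle against it, and leave the dishes and the other things on the bench where they are.

Things in the scene. Friction and masses are not known exactly. Their poses are not given: they have to be found in the camera images.
- chest: White steel culture chest, fixed to the bench, 220 (its x) x 360 (its y) x 90 mm high. Origin: centre of the underside; z up. Its lid is the blue plate on the +y part of the top, 5 mm thick, closed; a steel staple on it (39 mm high) takes the bolt's tip. The brass catch stands on the chest's top beside the lid and counts as part of the chest.
- bolt_plate: Plate of the barrel bolt, flat on the chest's top, turned as the chest is. Origin: on the chest's top, 90 mm above the bench, under the bolt's axis, at the middle of the open (start) notch. The bolt's axis is parallel to the plate's +y, 24 mm above the origin; it slides along +y. The handle falls to the -x side (the robot's side). Each notch has a floor 20 mm high reaching 41 mm to -x.
- slot (a point): Point on the bolt's axis over the plate's origin (24 mm up), middle of the 12 mm wide open notch; axes as the plate's. From 13 to 20 mm to the -x side runs the steel slot wall, 34 mm above the plate, cut by the open notch; 10 to 17 mm to the +x side a wall 29 mm high. With the handle lower than about 0.9 rad the bolt can move only within a notch.
- stop_middle (a point): Marks on the bolt's axis the handle's middle at the stop if the catch stood mid-range (65 mm travel). The brass catch is screwed down up to 15 mm either way along y, differently each time, unmeasured: the handle meets its stop after 50 to 80 mm of travel. Along +y: low wall (20 to 25 mm to -x, 39 mm high), 12 mm wide notch (4 mm play for the handle), stop (a bar over the bolt, 48 mm high).
- knob (a point): Centre of the red ball knob, 20 mm diameter, at the end of the handle, a straight steel rod 8 mm thick; 60 mm from the bolt's axis. It can be pinched from above with the fingers closing along the plate's y; it then turns in the pads, so that the tool can stay vertical while the knob goes round. Axes: turn with the handle, y along the bolt.
- bolt (a joint): Travel of the bolt along the plate's +y, in m: 0 withdrawn (start), limit 0.095. A spring pushes it back to 0, with 1.8 N at 0 and 6.6 N at 0.08; friction about 1 N. The stop is hard: the push there grows at once. Never more than 25 N may press the handle against the stop or the walls.
- handle (a joint): Angle of the handle about the bolt's axis, rad: 0 level in a notch, pointing to the plate's -x, knob 24 mm above the chest's top; 1.57 straight up; limits 0 and 1.8. Knob in the plate's frame: x = -0.060 cos(angle), y = travel, z = 0.024 + 0.060 sin(angle). It stays where left (friction 0.05 N m). It starts in the open notch, raised by 0 to 0.5.
- lid_dish: Bystander: one closed culture dish, 92 mm across, 16 mm high, lying on the blue lid. Origin: centre of the underside.
- slide_box: Bystander: orange box for microscope slides, 82 x 34 x 14 mm, on the chest's top near its -y end. Origin: centre of the underside.
- dish_stack: Bystander: three stacked culture dishes, 92 mm across, 48 mm high, on the bench. Origin: centre of the underside.
- single_dish: Bystander: one culture dish, 92 mm across, 16 mm high, on the bench. Origin: centre of the underside.
- salt_jar: Bystander: white jar with a blue cap, 72 mm across, 120 mm high, on the bench. Origin: centre of the underside.
- flask: Bystander: amber conical flask, 80 mm across, 110 mm high, on the bench. Origin: centre of the underside.
- tip_box: Bystander: open blue box with compartments, 120 x 85 x 50 mm, on the bench. Origin: centre of the underside.

How it is judged:
On the way, in this order (a step that is already met when the one before it is completed fails the run):
1. the handle is lifted out of the open notch (value of joint handle above 0.8 rad), for 0.05 s.
2. the bolt is slid across (value of joint bolt above 0.042 m), for 0.05 s.
At the end, for the whole second after the job is handed in: The handle lies down in the catch's notch (within 0.15 rad of level), the bolt is across (travel over 40 mm, which with the handle down is possible only in the catch's notch), at rest, and the robot has let go (value of joint handle below 0.15 rad and value of joint bolt above 0.04 m and velocity of joint bolt between -0.01 and 0.01 m/s and contact force between the fingers and bolt_plate below 0.1 N); the robot touches nothing.
It fails at once if the handle is forced: over 25 N between the bolt or its handle and the stop or the walls beside the slot and notches (contact force between bolt_plate and chest above 25 N).
It fails at once if a dish, box, jar or flask on the chest or bench is moved by more than 20 mm (distance of any of lid_dish, slide_box, dish_stack, single_dish, salt_jar, flask, tip_box from where it was at the start of the episode above 0.02 m).
It also fails if it takes over 56 s, if anything falls off the work surface, if the arm or the gripper's body presses on something with over 40 N, if the wrist force passes 120 N, or if a joint passes its speed limit or range.

## Working session

There is one attempt and no reset: what is moved stays moved. The work goes in short steps, Python scripts to look and compute and a shell command to move; the robot and the scene stay as the last step left them, time stands still between calls to the robot, and variables do not carry over. Pictures are saved under pics/ and viewed, at most 10 in all, crops included, and the job is handed in when it is done.

```bash
mkdir -p pics; cat > h.py <<'E'
import numpy as np,cv2
from station import bot
def cam(n):
    c=bot.read_camera(n); p=c["pixels"]; H,W=p.shape[:2]
    f=H/2/np.tan(np.radians(c["fovy"])/2)
    K=np.array([[f,0,c["cx"]],[0,f,c["cy"]],[0,0,1]])
    v,u=np.mgrid[:H,:W]
    r=cv2.undistortPoints(np.stack([u,v],-1).reshape(-1,1,2).astype(np.float64),K,np.array(c["distortion"],float)).reshape(H,W,2)
    d=c["depth"]; P=np.concatenate([r*d[...,None],d[...,None]],-1)
    T=np.array(c["pose"]); X=P@T[:3,:3].T+T[:3,3]; X[d==0]=np.nan
    return p,X,T
def save(n,p): cv2.imwrite(f"pics/{n}.png",cv2.cvtColor(p,cv2.COLOR_RGB2BGR))
E
python3 - <<'E'
from h import *
for n in("top","side"):
    p,X,T=cam(n); save(n+"0",p); np.savez(n+"0.npz",p=p,X=X,T=T)
    print(n,T[:3,3].round(3),T[:3,2].round(2))
o=bot.get_obs(); print({k:np.round(v,3) for k,v in o.items()})
E
```

```text
top [ 0.239 -0.01   1.17 ] [ 0.2  -0.   -0.98]
side [0.261 0.937 1.039] [ 0.15 -0.7  -0.7 ]
{'t': np.float64(0.1), 'q': array([ 1.195,  0.478,  0.022,  1.556, -0.012,  1.109, -0.083]), 'joint_vel': array([ 0.002, -0.001, -0.   , -0.003,  0.   ,  0.003,  0.   ]), 'joint_torque': array([ 4.0000e-03, -5.9777e+01,  1.6130e+00, -2.8196e+01,  1.3000e-02,
        5.0000e-03, -0.0000e+00]), 'eef_pos': array([ 0.178, -0.65 ,  0.23 ]), 'tool_rot': array([-0.001,  0.991,  0.133, -0.   ]), 'contact_force': array([-0.591,  0.296, -1.003]), 'torque': array([-0.031, -0.004, -0.003]), 'grasp_force': np.float64(0.0), 'gripper_width': np.float64(0.999)}
```

View pics/top0.png

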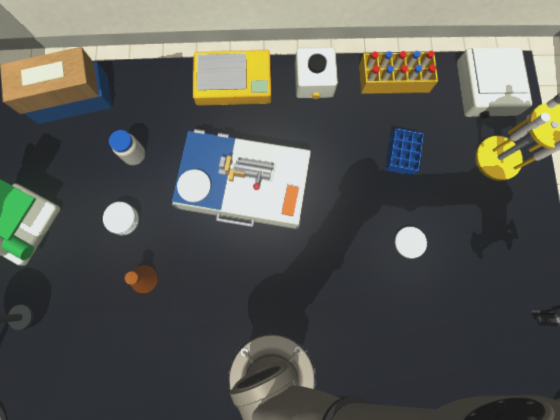

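View pics/side0.png

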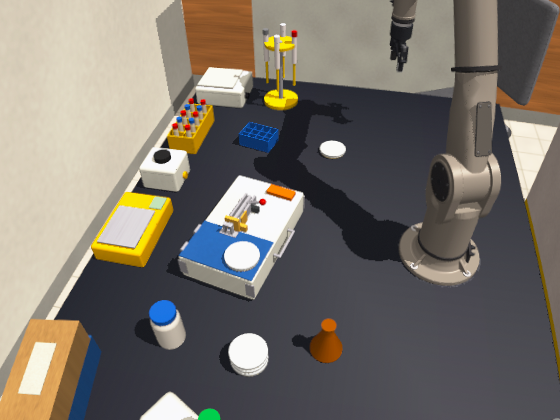

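The top view shows the chest around (243,180), the red knob at (256,186) and the brass catch at about (228,168). In the side view the knob is at (263,202). Next I'll measure these.

```bash
python3 - <<'E'
from h import *
for n in("top","side"):
    z=np.load(n+"0.npz"); p,X=z["p"],z["X"]
    box=(slice(120,240),slice(165,320)) if n=="top" else (slice(170,300),slice(170,310))
    q=p[box].astype(int); Y=X[box]; R,G,B=q[...,0],q[...,1],q[...,2]; Z=Y[...,2]
    top=(Z>.08)&(Z<.102)
    pts=Y[top][:,:2].astype(np.float32)
    r=cv2.minAreaRect(pts); print(n,"chest",r)
    red=(R>110)&(G<60)&(B<60)&(Z>.095)
    print(" red n",red.sum(), Y[red].mean(0).round(4),Y[red].min(0).round(4),Y[red].max(0).round(4))
    br=(R>140)&(G>90)&(B<90)&(R-B>70)&(Z>.1); print(" brass",br.sum(),np.nanmean(Y[br],0).round(4), Y[br].min(0).round(3),Y[br].max(0).round(3))
    a=np.radians(r[2]); 
    # blue lid
    bl=(B>R+40)&(Z>.085)&(Z<.105); print(" lid",cv2.minAreaRect(Y[bl][:,:2].astype(np.float32)))
    y0,x0=box[0].start,box[1].start
    c=p[130:220,200:310] if n=="top" else p[170:260,200:310]
    save(n+"crop",cv2.resize(c,None,fx=7,fy=6.6,interpolation=cv2.INTER_CUBIC)[:600,:800])
E
```

```text
top chest ((0.5602602958679199, 0.06929546594619751), (0.36052820086479187, 0.22372980415821075), 78.49030303955078)<stdin>:10: RuntimeWarning: Mean of empty slice.
  ret = um.true_divide(
Traceback (most recent call last):
ValueError: zero-size array to reduction operation minimum which has no identity
```

```bash
python3 - <<'E'
from h import *
for n in("top","side"):
    z=np.load(n+"0.npz"); p,X=z["p"],z["X"]
    box=(slice(120,240),slice(165,320)) if n=="top" else (slice(170,300),slice(170,310))
    q=p[box].astype(int); Y=X[box]; R,G,B=q[...,0],q[...,1],q[...,2]; Z=Y[...,2]
    r=cv2.minAreaRect(Y[(Z>.08)&(Z<.102)][:,:2].astype(np.float32)); print(n,"chest",r)
    red=(R>100)&(R>2*G)&(R>2*B)&(abs(G-B)<25)&(Y[...,0]>.4)
    i=np.argwhere(red); print(" red n",len(i),i.mean(0)+[box[0].start,box[1].start]); print(np.c_[Y[red],q[red]].round(3))
    br=(R>130)&(R-B>60)&(G>.5*R)&(Z>.1); print(" brass",br.sum(),np.nanmean(Y[br],0),np.nanmin(Y[br],0).round(3),np.nanmax(Y[br],0).round(3))
    bl=(B>R+40)&(Z>.085)&(Z<.105); print(" lid",cv2.minAreaRect(Y[bl][:,:2].astype(np.float32)))
    c=p[130:220,200:310] if n=="top" else p[170:260,200:310]
    save(n+"crop",cv2.resize(c,None,fx=7,fy=6.6,interpolation=cv2.INTER_CUBIC)[:600,:800])
E
```

```text
top chest ((0.5602602958679199, 0.06929546594619751), (0.36052820086479187, 0.22372980415821075), 78.49030303955078)
 red n 22 [185.90909091 256.09090909]
[[5.17e-01 3.00e-02 1.48e-01 1.88e+02 8.40e+01 8.20e+01]
 [5.17e-01 2.80e-02 1.47e-01 1.93e+02 8.10e+01 7.90e+01]
 [5.18e-01 2.50e-02 1.45e-01 1.87e+02 8.00e+01 7.80e+01]
 [5.17e-01 2.20e-02 1.47e-01 1.66e+02 8.00e+01 7.90e+01]
 [5.14e-01 3.30e-02 1.48e-01 1.90e+02 8.20e+01 8.00e+01]
 [5.15e-01 3.00e-02 1.45e-01 2.08e+02 8.20e+01 7.90e+01]
 [5.15e-01 2.80e-02 1.47e-01 2.14e+02 8.30e+01 8.00e+01]
 [5.16e-01 2.50e-02 1.41e-01 2.07e+02 8.10e+01 7.80e+01]
 [5.15e-01 2.20e-02 1.46e-01 1.88e+02 8.10e+01 7.90e+01]
 [5.12e-01 3.30e-02 1.48e-01 1.97e+02 8.10e+01 7.90e+01]
 [5.11e-01 3.00e-02 1.50e-01 2.15e+02 8.50e+01 8.20e+01]
 [5.12e-01 2.80e-02 1.45e-01 2.20e+02 9.20e+01 8.70e+01]
 [5.12e-01 2.50e-02 1.47e-01 2.13e+02 8.30e+01 8.00e+01]
 [5.13e-01 2.30e-02 1.43e-01 1.95e+02 8.40e+01 8.10e+01]
 [5.10e-01 3.30e-02 1.45e-01 1.94e+02 8.70e+01 8.50e+01]
 [5.09e-01 3.00e-02 1.48e-01 2.11e+02 8.40e+01 8.10e+01]
 [5.09e-01 2.80e-02 1.46e-01 2.17
[... 1987 characters left out ...]
70e-02 1.40e-01 2.14e+02 7.60e+01 7.50e+01]
 [5.19e-01 3.20e-02 1.38e-01 1.28e+02 6.00e+00 1.00e+00]
 [5.17e-01 3.10e-02 1.38e-01 1.62e+02 4.00e+00 0.00e+00]
 [5.14e-01 3.10e-02 1.39e-01 1.85e+02 0.00e+00 0.00e+00]
 [5.10e-01 3.50e-02 1.43e-01 1.96e+02 3.00e+00 0.00e+00]
 [5.06e-01 3.80e-02 1.46e-01 1.94e+02 1.50e+01 4.00e+00]
 [5.15e-01 3.70e-02 1.40e-01 1.34e+02 4.30e+01 4.10e+01]
 [5.13e-01 3.60e-02 1.39e-01 1.43e+02 5.00e+00 0.00e+00]
 [5.08e-01 4.00e-02 1.44e-01 1.54e+02 3.50e+01 3.20e+01]]
 brass 415 [0.52713629 0.02409159 0.11429008] [ 0.438 -0.088  0.1  ] [0.6   0.114 0.141]
 lid ((0.5816240906715393, 0.17237205803394318), (0.14702396094799042, 0.22047317028045654), 79.0217514038086)
```

View pics/topcrop.png

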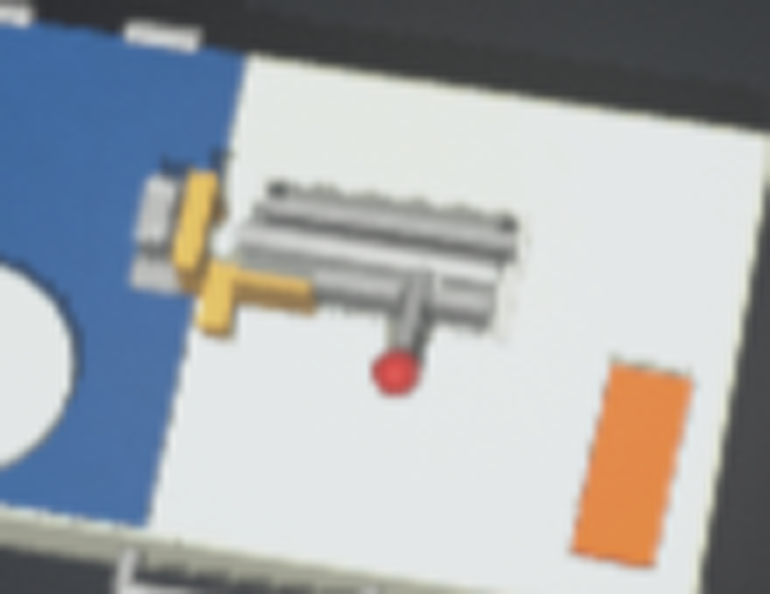

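View pics/sidecrop.png

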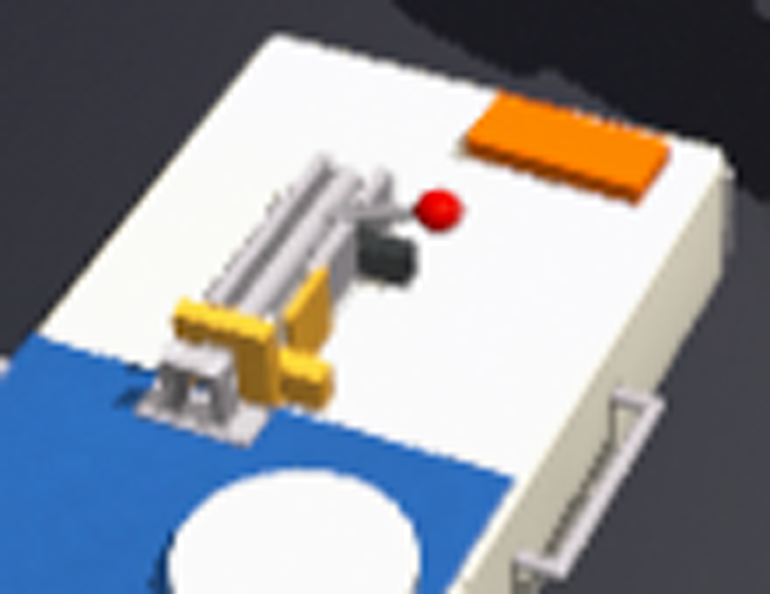

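```bash
cat >> h.py <<'E'
YAW=-0.2
EX=np.array([np.cos(YAW),np.sin(YAW)]);EY=np.array([-np.sin(YAW),np.cos(YAW)])
O=np.array([.567,.017])
E
python3 - <<'E'
from h import *
for n in("top","side"):
    z=np.load(n+"0.npz"); p,X=z["p"].astype(int),z["X"]; R,G,B=p[...,0],p[...,1],p[...,2]
    d=X[...,:2]-O; px,py=d@EX*1e3,d@EY*1e3; h=(X[...,2]-.09)*1e3
    print(n,"chesttop",np.nanmedian(h[(abs(px+80)<15)&(abs(py)<30)]))
    near=(abs(px)<70)&(py>-60)&(py<130)&(h>8)
    br=near&(R-B>60)&(G>.5*R)&(R>120)
    for i in np.argsort(py[br])[::6]: print(*[int(a[br][i]) for a in(px,py,h)],end=" | ")
    st=near&~br&(abs(R-B)<25)&(R>60)&(px>-30)&(py<50)
    print("\nsteel px hist",np.histogram(px[st&(h>18)],np.arange(-30,40,4)))
    for a in range(-30,30,4):
        m=st&(px>=a)&(px<a+4); 
        if m.sum(): print(a,round(float(np.median(h[m]))),int(py[m].min()),end="; ")
    w=(h>8)&(h<26)&(R>150)&(abs(R-B)<40)&(py>75)&(py<220)&(px<0)&(px>-150)
    print("\ndish plate",px[w].min(),px[w].max(),py[w].min(),py[w].max())
E
python3 -m jog '[[0,0,-5,0.12],[0,0,-5,0.24],[0,0,-5,0.36],[0,0,-5,0.467],[0,0,-5,0.467]]' -- -1 30
```

```text
top chesttop -0.3107222649722241
-54 -8 55 | -47 1 55 | -22 42 41 | -22 46 28 | -21 50 41 | -21 55 22 | -21 59 36 | -19 62 37 | -20 67 40 | -38 71 20 | -12 74 19 | -18 75 20 | -12 76 18 | -30 79 18 | -36 80 18 | -28 82 19 | -22 83 44 | -19 84 45 | -15 84 23 | -9 85 48 | -5 86 45 | 1 87 50 | 4 88 47 | -18 89 48 | -21 90 11 | -22 91 50 | 9 92 48 | -13 93 49 | 
steel px hist (array([ 6,  4, 13, 55, 34,  4, 31, 44, 39, 17, 37, 48, 11,  0,  0,  0,  0]), array([-30, -26, -22, -18, -14, -10,  -6,  -2,   2,   6,  10,  14,  18,
        22,  26,  30,  34,  38]))
-30 39 -4; -26 38 -4; -22 28 -25; -18 26 -28; -14 33 -29; -10 31 -1; -6 26 -28; -2 29 -28; 2 30 -27; 6 27 -29; 10 21 -31; 14 29 -33; 18 28 -22; 
dish plate -118.38131366302876 -14.587387280005636 96.65232395520648 219.6328067985523
side chesttop 0.7939167209758125
-64 2 51 | -16 40 36 | -21 43 37 | -22 46 32 | -23 49 24 | -24 53 8 | -23 56 26 | -20 59 36 | -22 61 11 | -5 63 26 | -23 66 40 | -20 69 18 | -30 70 19 | -20 72 40 | -40 73 10 | -40 77 18 | -38 80 20 | -4 81 47 | -21 82 23 | -36 83 14 | -15 83 49 | -37 84 19 | -23 85 30 | -16 85 47 | -7 87 49 | -23 88 49 | -11 89 9 | 9 89 49 | -5 90 44 | -23 90 36 | 2 91 45 | -18 91 38 | -22 92 17 | -19 92 43 | -17 92 23 | -23 92 26 | 10 93 44 | 5 93 38 | -18 93 33 | -23 94 15 | -13 95 32 | 
steel px hist (array([ 6,  7, 36, 26, 14,  7, 41, 35, 16,  6, 55, 26,  2,  0,  0,  0,  0]), array([-30, -26, -22, -18, -14, -10,  -6,  -2,   2,   6,  10,  14,  18,
        22,  26,  30,  34,  38]))
-30 38 -6; -26 21 -9; -22 25 -31; -18 33 -25; -14 33 -32; -10 30 -11; -6 28 -29; -2 31 -29; 2 30 -31; 6 27 -11; 10 26 -34; 14 29 -35; 18 27 7; 
dish plate -119.97134881394989 -3.87674217046453 95.88706830936444 218.44520533612527invalid input: not JSON, or not a number
```

```bash
python3 -m jog '[[0,0,-2,0.12],[0,0,-4,0.24],[0,0,-4,0.36],[0,0,-4,0.467],[0,0,-4,0.467]]' -1 30
python3 - <<'E'
from h import *
for n in("top","side"):
    z=np.load(n+"0.npz"); p,X=z["p"].astype(int),z["X"]; R,G,B=p[...,0],p[...,1],p[...,2]
    d=X[...,:2]-O; px,py=d@EX*1e3,d@EY*1e3; h=(X[...,2]-.09)*1e3
    w=(h>16)&(h<26)&(R>150)&(abs(R-B)<40)&(py>96)&(py<220)&(px<-30)&(px>-150)
    c=cv2.minEnclosingCircle(np.c_[px[w],py[w]].astype(np.float32)); print(n,c,py[w].min(),px[w].min())
o=bot.get_obs(); q=o["tool_rot"]; pos=o["eef_pos"]; t=np.array([.513,.028,.122])
from scipy.spatial.transform import Rotation as Ro
r=Ro.from_quat(np.roll(q,-1)); print(r.as_matrix().round(3),pos.round(4),"tool shift cm",(r.inv().apply(t-pos)*100).round(2))
E
```

```text
t: 0.52
eef_pos: [0.1787, -0.6508, 0.2712]
tool_rot: [-0.0, 0.995, -0.101, -0.0]
contact_force: [-0.3, -0.6, -0.1]
gripper_width: 1.004
grasp_force: 0.0
top ((-73.97139739990234, 174.42286682128906), 46.03697967529297) 128.93917691635377 -118.38131366302876
side ((-74.14439392089844, 172.16163635253906), 46.958133697509766) 126.37068646142077 -119.97134881394989
[[ 0.98  -0.201 -0.   ]
 [-0.201 -0.98   0.   ]
 [-0.    -0.    -1.   ]] [ 0.1787 -0.6508  0.2712] tool shift cm [ 19.07 -73.22  14.93]
```

```bash
python3 -m jog '[[2,-3,0,0],[4,-6,0,0],[6,-9,0,0],[8,-12,0,0],[10,-15,0,0],[12,-18,0,0],[14,-21,0,0],[16,-24,0,0],[18,-28,0,0],[19,-32,0,0],[19,-36,0,0],[19,-40,0,0],[19,-44,0,0],[19,-48,0,0],[19,-52,0,0],[19,-56,0,0],[19,-60,0,0],[19,-64,0,0],[19,-68,0,0],[19.05,-71,0,0]]'
python3 -m jog '[[0,-1,0,0],[0,-2.2,2,0],[0,-2.2,4,0],[0,-2.2,6,0],[0,-2.2,8,0],[0,-2.2,8,0],[0,-2.2,8,0]]'
cat > chk.py <<'E'
from h import *
from scipy.spatial.transform import Rotation as Ro
o=bot.get_obs(); r=Ro.from_quat(np.roll(o["tool_rot"],-1)); p=o["eef_pos"]; d=(p[:2]-O)*1e3
print("t %.2f plate x %.1f y %.1f tcp z-90 %.1f yaw %.3f"%(o["t"],d@EX,d@EY,p[2]*1e3-90,np.arctan2(*r.as_matrix()[[1,0],0])),
 "Ftool",r.inv().apply(o["contact_force"]).round(1),"w %.3f g %.1f"%(o["gripper_width"],o["grasp_force"]))
E
python3 - <<'E'
from h import *
import chk
from scipy.spatial.transform import Rotation as Ro
p,X,T=cam("side"); save("s1",cv2.resize(p[150:270,180:330],None,fx=5,fy=5))
o=bot.get_obs(); r=Ro.from_quat(np.roll(o["tool_rot"],-1)); print((r.inv().apply(np.array([.513,.028,.122])-o["eef_pos"])*100).round(2))
E
```

```text
t: 2.18
eef_pos: [0.5056, 0.011, 0.2712]
tool_rot: [-0.0, 0.995, -0.096, -0.0]
contact_force: [1.2, 0.2, -0.1]
gripper_width: 0.995
grasp_force: 0.0
t: 2.77
eef_pos: [0.5093, 0.0283, 0.1906]
tool_rot: [0.0, 0.995, -0.099, -0.001]
contact_force: [1.0, -0.3, 0.5]
gripper_width: 1.002
grasp_force: 0.0
t 2.77 plate x -58.8 y -0.4 tcp z-90 100.6 yaw -0.198 Ftool [ 1.1  0.1 -0.5] w 1.002 g 0.0
[ 0.27 -0.    6.97]
```

View pics/s1.png

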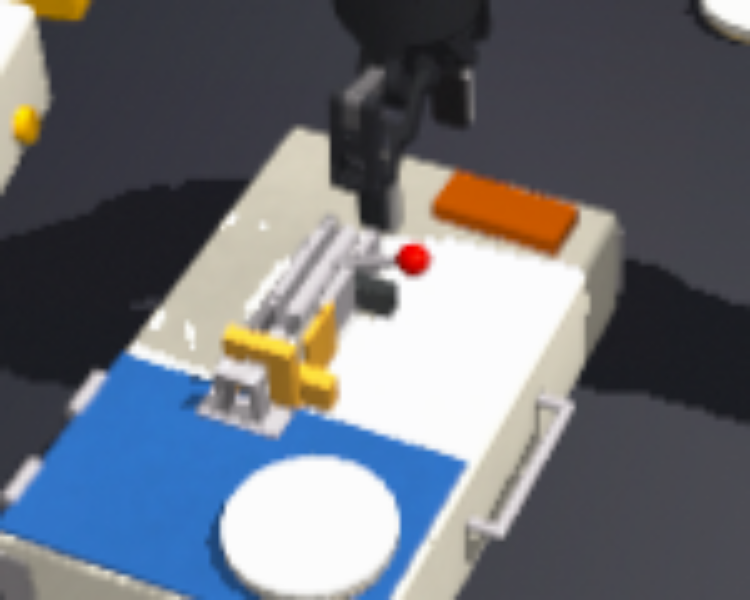

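The gripper is above the knob at (413,260) in this crop, with the fingers on either side of it. I'll descend and close gently.

```bash
python3 -m jog '[[0.2,0,2,0],[0.25,0,4,0],[0.25,0,6,0],[0.25,0,6.95,0],[0.25,0,6.95,0],[0.25,0,6.95,0]]' -1 20; python3 chk.py
python3 -m jog '[[0,0,0,0],[0,0,0,0],[0,0,0,0],[0,0,0,0],[0,0,0,0],[0,0,0,0]]' 0.35 20; python3 chk.py
python3 -m jog '[[0,0,0,0],[0,0,0,0],[0,0,0,0],[0,0,0,0]]' 1 20; python3 chk.py
python3 -m jog '[[0,0,0,0],[0,0,0,0],[0,0,0,0]]'; python3 chk.py
```

```text
t: 3.32
eef_pos: [0.5133, 0.0284, 0.1227]
tool_rot: [-0.0, 0.995, -0.099, 0.0]
contact_force: [0.3, 0.3, 0.8]
gripper_width: 1.001
grasp_force: 0.0
t 3.32 plate x -54.9 y 0.5 tcp z-90 32.7 yaw -0.199 Ftool [ 0.2 -0.3 -0.8] w 1.001 g 0.0
t: 3.82
eef_pos: [0.5127, 0.0284, 0.122]
tool_rot: [-0.0, 0.995, -0.099, 0.0]
contact_force: [-1.5, -0.2, 0.0]
gripper_width: 0.321
grasp_force: 0.0
t 3.82 plate x -55.4 y 0.4 tcp z-90 32.0 yaw -0.199 Ftool [-1.4  0.4 -0. ] w 0.321 g 0.0
t: 4.15
eef_pos: [0.5125, 0.0281, 0.1217]
tool_rot: [0.0, 0.995, -0.1, -0.0]
contact_force: [-1.2, -1.4, 0.9]
gripper_width: 0.213
grasp_force: 19.5
t 4.15 plate x -55.6 y 0.0 tcp z-90 31.7 yaw -0.199 Ftool [-0.9  1.6 -0.9] w 0.213 g 19.5
t: 4.4
eef_pos: [0.5125, 0.0281, 0.1217]
tool_rot: [0.0, 0.995, -0.1, -0.0]
contact_force: [-1.6, -1.5, 1.5]
gripper_width: 0.211
grasp_force: 19.5
t 4.40 plate x -55.6 y 0.1 tcp z-90 31.7 yaw -0.199 Ftool [-1.3  1.8 -1.5] w 0.211 g 19.5
```

```bash
python3 -m jog '[[0.23,0,-0.49,0],[0.55,0,-1,0],[0.91,0,-1.47,0],[1.32,0,-1.91,0],[1.32,0,-1.91,0]]'; python3 chk.py
python3 -m jog '[[0.45,0,-0.4,0],[0.94,0,-0.75,0],[1.46,0,-1.05,0],[2,0,-1.29,0],[2,0,-1.29,0],[2,0,-1.29,0]]'; python3 chk.py
python3 - <<'E'
from h import *
p,X,T=cam("side"); save("s2",cv2.resize(p[150:270,180:330],None,fx=5,fy=5))
E
```

```text
t: 4.82
eef_pos: [0.5265, 0.0255, 0.142]
tool_rot: [0.0, 0.995, -0.1, 0.0]
contact_force: [-3.6, -2.4, 2.2]
gripper_width: 0.211
grasp_force: 19.8
t 4.82 plate x -41.3 y 0.3 tcp z-90 52.0 yaw -0.200 Ftool [-3.1  3.  -2.2] w 0.211 g 19.8
t: 5.32
eef_pos: [0.5463, 0.0216, 0.1543]
tool_rot: [-0.0, 0.995, -0.1, 0.001]
contact_force: [-1.9, -1.7, 1.9]
gripper_width: 0.212
grasp_force: 19.8
t 5.32 plate x -21.2 y 0.4 tcp z-90 64.3 yaw -0.200 Ftool [-1.6  2.  -1.9] w 0.212 g 19.8
```

View pics/s2.png

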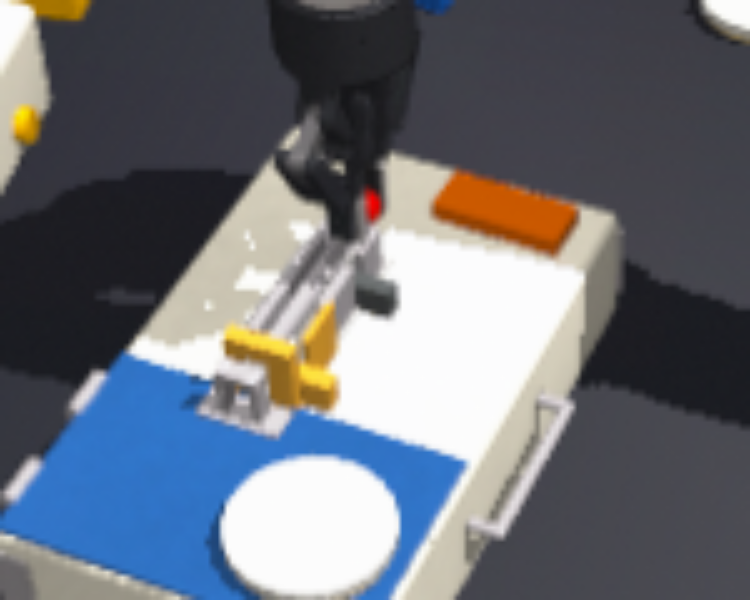

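The knob is raised and held at (372,205). I'll slide the bolt, stopping to check the force.

```bash
python3 -m jog '[[0,-1,0,0],[0,-2,0,0],[0,-3,0,0],[0,-4,0,0],[0,-4.5,0,0],[0,-4.5,0,0]]'; python3 chk.py
python3 -m jog '[[0,-0.3,0,0],[0,-0.6,0,0],[0,-0.9,0,0],[0,-1.2,0,0],[0,-1.5,0,0],[0,-1.5,0,0],[0,-1.5,0,0]]'; python3 chk.py
```

```text
t: 5.87
eef_pos: [0.5542, 0.0677, 0.1537]
tool_rot: [-0.0, 0.995, -0.098, 0.0]
contact_force: [-2.7, -3.7, 2.0]
gripper_width: 0.21
grasp_force: 19.8
t 5.87 plate x -22.6 y 47.1 tcp z-90 63.7 yaw -0.197 Ftool [-1.9  4.2 -2. ] w 0.210 g 19.8
t: 6.45
eef_pos: [0.5567, 0.0801, 0.1537]
tool_rot: [0.0, 0.995, -0.1, -0.0]
contact_force: [-3.2, -4.3, 3.0]
gripper_width: 0.211
grasp_force: 19.9
t 6.45 plate x -22.6 y 59.8 tcp z-90 63.7 yaw -0.200 Ftool [-2.3  4.8 -3. ] w 0.211 g 19.9
```

```bash
python3 -m jog '[[0,-0.2,0,0],[0,-0.4,0,0],[0,-0.6,0,0],[0,-0.6,0,0]]'; python3 chk.py
```

```text
t: 6.78
eef_pos: [0.5578, 0.0856, 0.1537]
tool_rot: [0.001, 0.995, -0.1, -0.001]
contact_force: [-3.5, -5.8, 4.3]
gripper_width: 0.216
grasp_force: 19.9
t 6.78 plate x -22.7 y 65.4 tcp z-90 63.7 yaw -0.200 Ftool [-2.3  6.4 -4.3] w 0.216 g 19.9
```

```bash
python3 -m jog '[[0,-0.1,0,0],[0,-0.2,0,0],[0,-0.2,0,0]]'>/dev/null; python3 chk.py
python3 -m jog '[[0,-0.1,0,0],[0,-0.2,0,0],[0,-0.2,0,0]]'>/dev/null; python3 chk.py
python3 -m jog '[[0,-0.1,0,0],[0,-0.1,0,0],[0,-0.1,0,0]]'>/dev/null; python3 chk.py
```

```text
t 7.03 plate x -22.7 y 67.1 tcp z-90 63.7 yaw -0.200 Ftool [-3.1  6.3 -3.2] w 0.209 g 20.0
t 7.28 plate x -22.6 y 69.1 tcp z-90 63.7 yaw -0.200 Ftool [-2.7  7.1 -3.8] w 0.214 g 20.0
t 7.53 plate x -22.7 y 70.0 tcp z-90 63.7 yaw -0.200 Ftool [-2.5  6.8 -4.1] w 0.210 g 20.0
```

```bash
python3 -m jog '[[0,-0.1,0,0],[0,-0.1,0,0],[0,-0.1,0,0]]'>/dev/null; python3 chk.py
python3 -m jog '[[0,-0.1,0,0],[0,-0.1,0,0],[0,-0.1,0,0]]'>/dev/null; python3 chk.py
```

```text
t 7.78 plate x -22.7 y 71.0 tcp z-90 63.7 yaw -0.200 Ftool [-3.5  5.9 -5. ] w 0.212 g 20.0
t 8.03 plate x -22.7 y 71.9 tcp z-90 63.7 yaw -0.200 Ftool [-2.6  7.3 -4.4] w 0.213 g 20.0
```

```bash
echo 'import sys
if __name__=="__main__": sys.exit(r.inv().apply(o["contact_force"])[1]>10)' >> chk.py
python3 -m jog '[[0,-0.1,0,0],[0,-0.1,0,0],[0,-0.1,0,0]]'>/dev/null; python3 chk.py &&
python3 -m jog '[[0,-0.1,0,0],[0,-0.1,0,0],[0,-0.1,0,0]]'>/dev/null; python3 chk.py &&
python3 -m jog '[[0,-0.1,0,0],[0,-0.1,0,0],[0,-0.1,0,0]]'>/dev/null && python3 chk.py &&
python3 -m jog '[[0,-0.1,0,0],[0,-0.1,0,0],[0,-0.1,0,0]]'>/dev/null && python3 chk.py
```

```text
t 8.28 plate x -22.7 y 72.9 tcp z-90 63.7 yaw -0.200 Ftool [-3.1  6.1 -5.2] w 0.214 g 20.0
t 8.28 plate x -22.7 y 72.9 tcp z-90 63.7 yaw -0.200 Ftool [-3.1  6.1 -5.2] w 0.214 g 20.0False
False
```

```bash
python3 chk.py && python3 -m jog '[[0,-0.1,0,0],[0,-0.1,0,0],[0,-0.1,0,0]]'>/dev/null && python3 chk.py &&
python3 -m jog '[[0,-0.1,0,0],[0,-0.1,0,0],[0,-0.1,0,0]]'>/dev/null && python3 chk.py && 
python3 -m jog '[[0,-0.1,0,0],[0,-0.1,0,0],[0,-0.1,0,0]]'>/dev/null && python3 chk.py
```

```text
t 8.28 plate x -22.7 y 72.9 tcp z-90 63.7 yaw -0.200 Ftool [-3.1  6.1 -5.2] w 0.214 g 20.0False
```

```bash
sed -i 's/sys.exit(r\(.*\))$/sys.exit(int(r\1))/' chk.py; tail -1 chk.py
python3 chk.py && python3 -m jog '[[0,-0.1,0,0],[0,-0.1,0,0],[0,-0.1,0,0]]'>/dev/null && python3 chk.py &&
python3 -m jog '[[0,-0.1,0,0],[0,-0.1,0,0],[0,-0.1,0,0]]'>/dev/null && python3 chk.py && 
python3 -m jog '[[0,-0.1,0,0],[0,-0.1,0,0],[0,-0.1,0,0]]'>/dev/null && python3 chk.py && 
python3 -m jog '[[0,-0.1,0,0],[0,-0.1,0,0],[0,-0.1,0,0]]'>/dev/null && python3 chk.py && 
python3 -m jog '[[0,-0.1,0,0],[0,-0.1,0,0],[0,-0.1,0,0]]'>/dev/null && python3 chk.py && 
python3 -m jog '[[0,-0.1,0,0],[0,-0.1,0,0],[0,-0.1,0,0]]'>/dev/null && python3 chk.py
```

```text
if __name__=="__main__": sys.exit(int(r.inv().apply(o["contact_force"])[1]>10))
t 8.28 plate x -22.7 y 72.9 tcp z-90 63.7 yaw -0.200 Ftool [-3.1  6.1 -5.2] w 0.214 g 20.0
t 8.53 plate x -22.7 y 73.8 tcp z-90 63.7 yaw -0.200 Ftool [-3.3  7.  -4.8] w 0.213 g 20.0
t 8.78 plate x -22.7 y 74.8 tcp z-90 63.7 yaw -0.200 Ftool [-2.4  6.8 -4.7] w 0.214 g 20.0
t 9.03 plate x -22.7 y 75.8 tcp z-90 63.7 yaw -0.200 Ftool [-2.6  7.3 -5.4] w 0.213 g 20.0
t 9.28 plate x -22.7 y 76.8 tcp z-90 63.7 yaw -0.200 Ftool [-2.6  5.9 -4.9] w 0.216 g 20.0
t 9.53 plate x -22.7 y 77.7 tcp z-90 63.7 yaw -0.200 Ftool [-2.2  6.  -4.6] w 0.209 g 20.0
t 9.78 plate x -22.7 y 78.8 tcp z-90 63.6 yaw -0.200 Ftool [-2.4  6.7 -4.7] w 0.214 g 20.0
```

```bash
python3 - <<'E'
from h import *
p,X,T=cam("side"); save("s3",cv2.resize(p[150:270,180:330],None,fx=5,fy=5))
q=p.astype(int); d=X[...,:2]-O; px,py=d@EX*1e3,d@EY*1e3
m=(q[...,0]>90)&(q[...,0]>2.5*q[...,1])&(q[...,0]>2.5*q[...,2])&(abs(px)<80)&(abs(py)<110)
print(m.sum(),[(round(float(np.median(a[m])),1),round(float(a[m].min()),1),round(float(a[m].max()),1)) for a in (px,py,X[...,2]*1e3-90)])
E
```

```text
19 [(-32.2, -36.1, -23.4), (78.8, 69.3, 85.6), (83.6, 78.1, 98.1)]
```

View pics/s3.png

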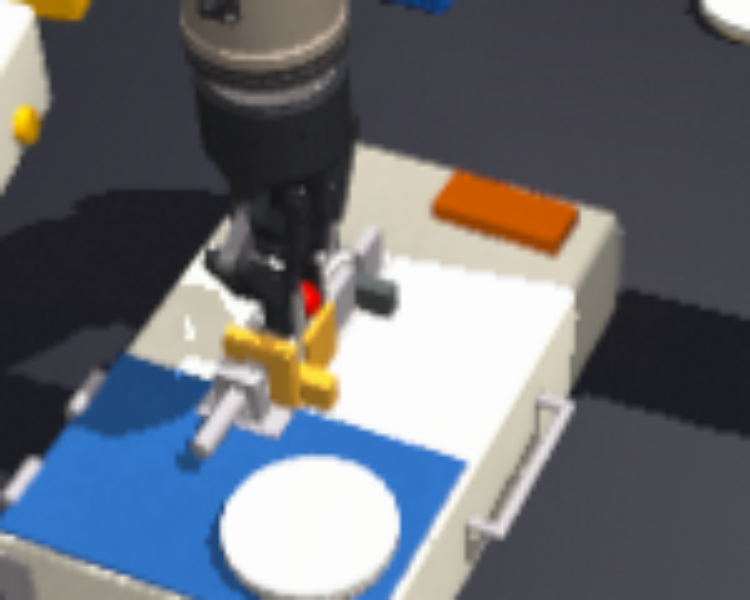

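The knob at (310,298) is still between the pads, and the bolt's tip now comes out through the staple at (205,440). I'll keep feeling for the stop in finer steps.

```bash
python3 -m jog '[[0,-0.06,0,0],[0,-0.06,0,0]]'>/dev/null && python3 chk.py &&
python3 -m jog '[[0,-0.06,0,0],[0,-0.06,0,0]]'>/dev/null && python3 chk.py && 
python3 -m jog '[[0,-0.06,0,0],[0,-0.06,0,0]]'>/dev/null && python3 chk.py && 
python3 -m jog '[[0,-0.06,0,0],[0,-0.06,0,0]]'>/dev/null && python3 chk.py && 
python3 -m jog '[[0,-0.06,0,0],[0,-0.06,0,0]]'>/dev/null && python3 chk.py
```

```text
t 10.00 plate x -22.7 y 79.3 tcp z-90 63.7 yaw -0.201 Ftool [-1.4  6.2 -5.2] w 0.218 g 20.0
t 10.17 plate x -22.7 y 79.7 tcp z-90 63.7 yaw -0.201 Ftool [-2.9  8.  -4.7] w 0.211 g 20.1
t 10.33 plate x -22.7 y 79.8 tcp z-90 63.6 yaw -0.201 Ftool [-2.7  8.4 -5.2] w 0.211 g 20.1
t 10.50 plate x -22.8 y 79.8 tcp z-90 63.6 yaw -0.201 Ftool [-2.7 11.  -6.9] w 0.214 g 20.2
```

The stop is at y ≈ 79.8 mm. I'll back off about 2 mm to the middle of the notch and begin the downward arc.

```bash
python3 -m jog '[[0,0.2,0,0],[0,0.36,0,0],[0,0.36,0,0],[0,0.36,0,0]]'>/dev/null; python3 chk.py && python3 -m jog '[[-0.25,0,0.11,0],[-0.49,0,0.22,0],[-0.75,0,0.37,0],[-1.01,0,0.52,0],[-1.01,0,0.52,0]]'>/dev/null; python3 chk.py
```

```text
t 10.83 plate x -22.8 y 77.5 tcp z-90 63.6 yaw -0.200 Ftool [-2.4  6.9 -4.8] w 0.211 g 20.0
t 11.25 plate x -32.1 y 77.4 tcp z-90 58.0 yaw -0.201 Ftool [0.8 5.1 2. ] w 0.216 g 19.6
```

```bash
python3 -m jog '[[-0.25,-0.03,0.17,0],[-0.49,-0.03,0.35,0],[-0.72,-0.03,0.54,0],[-0.94,-0.03,0.74,0],[-0.94,-0.03,0.74,0]]'>/dev/null; python3 chk.py && python3 -m jog '[[-0.21,0,0.22,0],[-0.41,0,0.44,0],[-0.59,0,0.68,0],[-0.77,0,0.92,0],[-0.77,0,0.92,0]]'>/dev/null; python3 chk.py
```

```text
t 11.67 plate x -41.6 y 77.6 tcp z-90 50.6 yaw -0.201 Ftool [1.6 6.6 2. ] w 0.213 g 19.7
t 12.08 plate x -49.3 y 77.6 tcp z-90 41.3 yaw -0.201 Ftool [0.9 6.4 0.7] w 0.215 g 19.9
```

```bash
python3 -m jog '[[-0.16,0,0.25,0],[-0.32,0,0.51,0],[-0.45,0,0.78,0],[-0.58,0,1.05,0],[-0.68,0,1.33,0],[-0.78,0,1.62,0],[-0.78,0,1.62,0]]'>/dev/null; python3 chk.py && python3 -m jog '[[-0.08,0,0.29,0],[-0.15,0,0.58,0],[-0.2,0,0.87,0],[-0.24,0,1.17,0],[-0.24,0,1.17,0]]'>/dev/null; python3 chk.py
```

```text
t 12.67 plate x -57.2 y 77.6 tcp z-90 25.1 yaw -0.201 Ftool [0.8 5.5 0.4] w 0.214 g 20.3
t 13.08 plate x -59.7 y 77.7 tcp z-90 13.3 yaw -0.201 Ftool [0.2 5.6 0.1] w 0.210 g 20.5
```

```bash
python3 -m jog '[[-0.02,0,0.2,0],[-0.03,0,0.4,0],[-0.03,0,0.57,0],[-0.03,0,0.57,0],[-0.03,0,0.57,0]]'>/dev/null; python3 chk.py && python3 -m jog '[[0,0.08,0,0],[0,0.16,0,0],[0,0.24,0,0],[0,0.32,0,0],[0,0.32,0,0]]'>/dev/null; python3 chk.py
```

```text
t 13.50 plate x -60.0 y 77.7 tcp z-90 7.8 yaw -0.201 Ftool [ 0.2  6.5 -0.1] w 0.213 g 20.6
t 13.92 plate x -60.0 y 75.3 tcp z-90 8.1 yaw -0.200 Ftool [ 0.5  5.3 -0.2] w 0.211 g 20.6
```

```bash
python3 -m jog '[[0,0.06,0,0],[0,0.12,0,0],[0,0.12,0,0]]'>/dev/null; python3 chk.py && python3 -m jog '[[0,0,0,0],[0,0,0,0],[0,0,0,0],[0,0,0,0]]' 0.1 >/dev/null; python3 chk.py
python3 - <<'E'
from h import *
p,X,T=cam("side"); save("s4",cv2.resize(p[150:270,180:330],None,fx=5,fy=5))
E
```

```text
t 14.17 plate x -60.0 y 75.1 tcp z-90 8.3 yaw -0.199 Ftool [1.  3.7 0.4] w 0.212 g 20.5
t 14.50 plate x -60.0 y 76.0 tcp z-90 8.6 yaw -0.198 Ftool [ 0.5 -0.8 -0.4] w 0.452 g 0.0
```

View pics/s4.png

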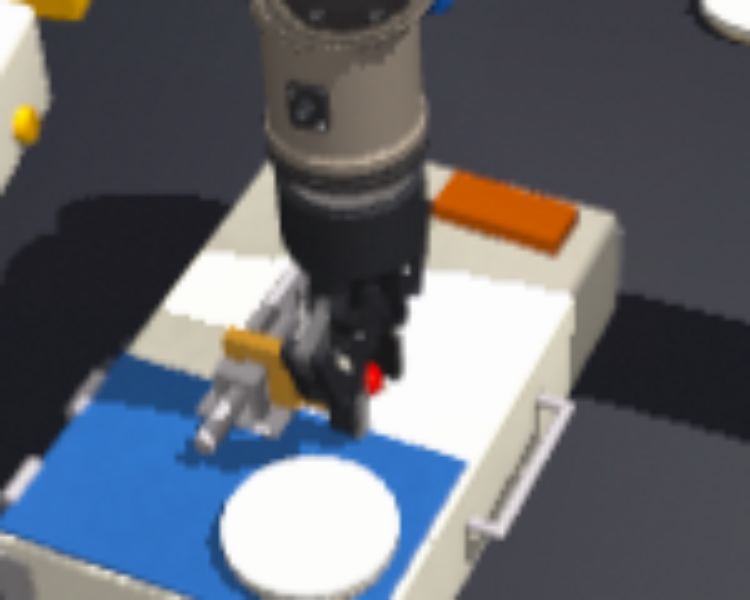

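The fingers are open and clear of the knob at (373,378). The bolt is still across, and the dish at (310,520) hasn't been touched. I'll retreat straight up and check.

```bash
python3 -m jog '[[0,0,-0.5,0],[0,0,-1.5,0],[0,0,-3,0],[0,0,-5,0],[0,0,-8,0],[0,0,-11,0],[-3,0,-14,0],[-5,0,-14,0],[-5,0,-14,0]]' >/dev/null; python3 chk.py
python3 - <<'E'
from h import *
for n in("side",):
    p,X,T=cam(n); save("s5",cv2.resize(p[150:270,180:330],None,fx=5,fy=5))
    q=p.astype(int); d=X[...,:2]-O; px,py=d@EX*1e3,d@EY*1e3
    m=(q[...,0]>90)&(q[...,0]>2.5*q[...,1])&(q[...,0]>2.5*q[...,2])&(abs(px)<90)&(abs(py)<110)&(X[...,2]>.1)
    print(m.sum(),[(round(float(np.median(a[m])),1),round(float(a[m].max()),1)) for a in (px,py,X[...,2]*1e3-90)])
E
```

```text
t 15.30 plate x -112.5 y 76.1 tcp z-90 151.2 yaw -0.197 Ftool [ 0.3  0.1 -0.1] w 0.446 g 0.0
29 [(-60.7, -53.0), (78.2, 85.6), (32.5, 37.6)]
```

View pics/s5.png

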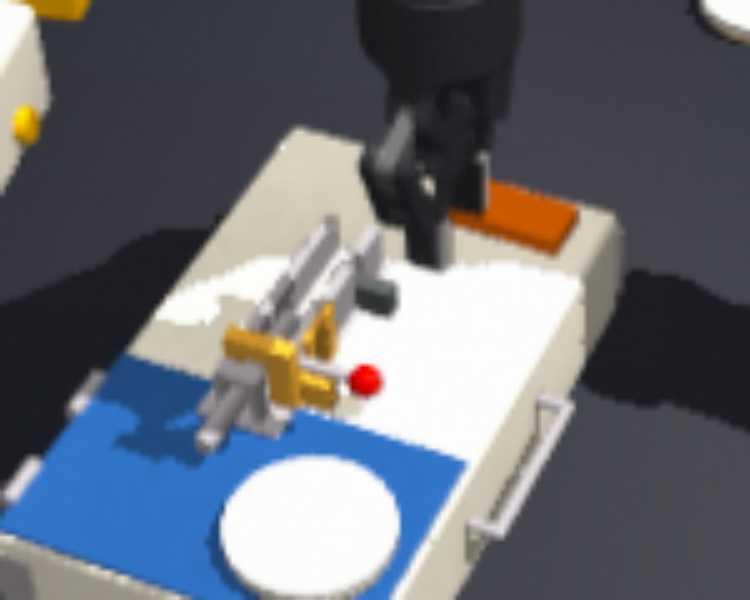

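The handle lies level in the brass notch, with the knob at (366,380). The knob's centre is about 24 mm above the chest top and the robot is clear, so I'm handing in.

```bash
python3 -c "
from station import bot
print(bot.hand_in())"
```

```text
the job is handed in; nothing more can be done
None
```

The chest is locked and the job handed in, though no verdict came back. The bolt met its stop at about 80 mm and the force reading stayed near 11 N. The handle lies level in the catch's notch by itself, the robot is clear, and the lid dish and slide box look unmoved in the last picture; I did not re-check the things on the bench.

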